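# Feel the roller gap of a lab pump with gauge leaves

## Robot

A 7-joint arm with a two-finger parallel gripper is mounted at the origin on the work surface. World frame = base frame: x ahead of the robot, y to its left, z up, the work surface at z = 0. Lengths are in m, angles in rad, forces in N, time in s.
With the tool pointing down it reaches from about 0.425 to 0.875 m from the base axis. Payload 8.4 kg.
Tool frame: the origin (TCP) lies at the very end of the fingers, on their centre line; the grasp point (between the pads) lies 19 mm behind it (robot.grip_depth is the distance from the TCP to the grasp point, in m); z points along the fingers, y is the direction in which the jaws open and shut (so a half turn about z gives the same grasp; the last joint's range is limited). The gripper opens to 87 mm and grips with 3 to 60 N. Pads are 19 mm wide; open, the fingers measure 117 mm over their backs; the gripper's body (75 mm by 190 mm) begins 51 mm behind the grasp point.
Start: joints at [1.23, 0.333, 0.04, 1.465, -0.013, 1.343, -0.059], TCP at [0.156, -0.631, 0.223] pointing down, gripper open.
Joint ranges: [-2.58, 2.58], [-0.38, 2.09], [-1.3, 1.39], [0.25, 2.4], [-1.5, 4.64], [0.08, 2.09], [-2.65, 2.65]. Speed limits (rad/s): [2.22, 2.22, 2.79, 2.79, 3.14, 3.14, 3.14].

## Interface

Orientations are given as a unit quaternion [x, y, z, w].
In Python, from plant import robot gives the robot as it stands.
- The arm moves only by the tool drive_tool, never from a script. Its argument "moves" is a list of rows, each a list of 5 numbers: the shift along the tool's x, y, z normalised to -1 to 1, where 1 is 10 cm, then the turn about the tool's z normalised to -1 to 1, where 1 is 2 pi rad, then the gripper command: -1 is shut, 1 is fully open, values between are in proportion. A call has 1 to 5 rows; each row is the pose to reach, as a shift and turn from the pose commanded when the call began, along the tool's axes at that moment, turning the shorter way round; what a row does not reach only later rows make up. A row lasts 1/10 s, in which the tool goes at most 50 mm and 8.59 degrees, less where a joint would pass 70% of its speed; a pose out of reach is approached as far as the arm can. A call with a number of a shift or a turn outside -1 to 1 is refused whole. A call with a gripper value outside its range is refused whole. The fingers move at their own pace and stop on an object; "grip_force" is the grip in N (left out, the last holds). Time passes only in rows, so rows that repeat a pose let the fingers close. It gives the time, the measured TCP pose, the force and the opening at its end, in the units of the state.
- robot.get_state(): the state, without advancing time (a new reading comes with each control period).
- robot.snapshot(name): name is "scene" or "top" or "wrist"; returns the picture (480x640x3 uint8, blue, green, red); there is no depth.
- robot.camera_model(name): a dict with "fx", "fy", "cx", "cy" (pixels), "xyz" and "rotation" of the camera in the world; the wrist camera has in their place "mount" (4x4, takes a point from camera to tool coordinates, whose origin is the TCP and whose axes are the flange's). Camera axes: x right, y up, looking along -z (the intrinsics and any distortion apply to the point x, -y, -z); pixel columns grow to the right and rows downward; lengths in m; the calibration is good to about 2 mm. The wrist camera is an equidistant fisheye: a pixel r from the principal point sees the ray r / f radians off the axis. A picture is of the moment at which its call begins: read the wrist's pose just before it. camera_model takes no time and is no camera call.
- robot.close_job(): hands the job in, once; it reports no verdict.
The state is a dict: "time": time; "joint_positions": joint angles; "joint_velocities": joint speeds; "joint_torque": joint torques, N m; "eef_pos": TCP position; "orientation": TCP orientation; "wrist_force": force on the tool from outside, world axes, zero at the start; "moment": the same for the moment, N m; "finger_gap": finger opening in m.
Only numpy, scipy, OpenCV 4.12 (cv2) and the standard library are available. Lean on these libraries where they do the work, as an engineer would, in place of code of your own. Each camera call takes 0.05 s, during which the arm holds its last target. There are 200 camera calls.

## Task

The cover is off the peristaltic pump: find its roller gap with the gauge leaves from the rack, starting with the thinnest and going up one at a time. Push each leaf gently all the way down, without forcing it, between the upright track wall on the pump's left side (seen from the robot) and the roller facing that wall, and feel whether it slides loosely or drags; put a loose leaf back in its own slot and try the next. Leave the first leaf that drags standing in the gap, pushed right down and let go, with all the others in their slots and everything else on the bench left alone.

Things in the scene. Friction and masses are not known exactly. Their poses are not given: they have to be found in the camera images.
- pump: Bench peristaltic pump, cover off, fixed: rotor between two upright walls of a U-shaped track open at the top, white drive box behind it (+x), 125 x 120 mm, top 93 mm above the bench. Origin: on the bench under the rotor. x is the rotor axis, pointing from the open front to the drive; y points to the track wall to be gauged (the robot's left); z up.
- rotor_axis (a point): Centre of the rotor, 75 mm up; axes as the pump's. Towards +y the rotor carries a steel roller, 22 mm diameter, 30 mm long in x, facing the gauged wall, on a spring arm: it gives way only towards -y, from about 3 N, rising 6 N per mm, to a stop at 1.4 mm. It rests 3.9 to 6.5 mm short of the wall; that gap is unknown.
- track: Gauged track wall, fixed to the pump, rigid aluminium: 30 mm wide (x), 16 mm thick (y 0 to 16 mm), 3 mm chamfer at its mouth. Origin: middle of the top edge of its inner face, 105 mm above the bench, 46 mm in y from the rotor axis; axes as the pump's. A leaf right down rests its shoulder on this wall's top: leaf origin 20 mm above this origin, at y = minus half its thickness, axes aligned.
- pinch (a point): Point on the wall's inner face, 30 mm below its top, that the roller faces: here the leaf is gauged. Once let go so that it settles, a leaf thinner than the gap slides up with under 1 N besides its weight. The first leaf thicker than the gap pushes the roller back 0.5 to 1.2 mm, takes about 5 to 20 N to push in, stays pinched when let go and takes 3 to 9 N to draw up. A thicker one jams at the roller.
- rack: Gauge rack, fixed: aluminium bridge 170 mm long (y), 30 mm wide (x), top face 70 mm up. Origin: on the bench under its middle. Slots through its 10 mm top plate at y = +57, +19, -19, -57 mm for leaves 1 to 4, thinnest at +y (the robot's left). A slot is 20 mm long (x) and 5 mm wider (y) than its leaf is thick. A racked leaf's handle rests on the top face: its origin is then 90 mm up.
- leaf_1: Gauge leaf 1 of 4, the thinnest: steel blade 3 mm thick (y), 15 mm wide (x), 50 mm long, pointing down, end rounded, under a black handle block 34 (x) x 24 (y) x 40 mm high; about 63 g. Origin: centre of the handle, 20 mm above its underside (shoulder), 70 mm above the blade's end. z up. Pinch it across the 34 mm.
- leaf_2: Gauge leaf 2 of 4: steel blade 5 mm thick (y), 15 mm wide (x), 50 mm long, pointing down, end rounded, under a black handle block 34 (x) x 24 (y) x 40 mm high; about 75 g. Origin: centre of the handle, 20 mm above its underside (shoulder), 70 mm above the blade's end. z up. Pinch it across the 34 mm.
- leaf_3: Gauge leaf 3 of 4: steel blade 7 mm thick (y), 15 mm wide (x), 50 mm long, pointing down, end rounded, under a black handle block 34 (x) x 24 (y) x 40 mm high; about 87 g. Origin: centre of the handle, 20 mm above its underside (shoulder), 70 mm above the blade's end. z up. Pinch it across the 34 mm.
- leaf_4: Gauge leaf 4 of 4, the thickest: steel blade 9 mm thick (y), 15 mm wide (x), 50 mm long, pointing down, end rounded, under a black handle block 34 (x) x 24 (y) x 40 mm high; about 99 g. Origin: centre of the handle, 20 mm above its underside (shoulder), 70 mm above the blade's end. z up. Pinch it across the 34 mm.
- sample_cup_mid (a point): Bystander: closed sample cup 42 mm in diameter, 62 mm high; point at its middle. Leave alone.
- wash_bottle_mid (a point): Bystander: clear bottle 60 mm in diameter, 150 mm high; point at its middle. Leave alone.
- driver_grip (a point): Bystander: screwdriver 160 mm long lying on the bench; point at its handle. Leave alone.
Things that resemble listed ones, but are neither listed nor needed, are in the scene too. What is shaped like the leaf_3 but purple is not meant. What is shaped like the leaf_1 but pink is not meant.

How it is judged:
On the way, in this order (a step that is already met when the one before it is completed fails the run):
1. the thinnest leaf is pushed right down into the gap (x of leaf_1 in the frame of track between -0.016 and 0.016 m and y of leaf_1 in the frame of track between -0.0055 and 0.0005 m and z of leaf_1 in the frame of track between 0.014 and 0.0245 m and angle between leaf_1's own z axis and vertical below 0.15 rad), for 0.1 s.
2. then, the first being back in its slot, the second leaf is pushed right down into the gap (x of leaf_2 in the frame of track between -0.016 and 0.016 m and y of leaf_2 in the frame of track between -0.0065 and -0.0005 m and z of leaf_2 in the frame of track between 0.014 and 0.0245 m and angle between each of leaf_2, leaf_1's own z axis and vertical below 0.15 rad and x of leaf_1 in the frame of rack between -0.008 and 0.008 m and y of leaf_1 in the frame of rack between 0.049 and 0.065 m and z of leaf_1 in the frame of rack between 0.084 and 0.095 m and linear speed of leaf_1 below 0.02 m/s), for 0.1 s.
At the end, for the whole second after the job is handed in: The first leaf that drags is right down in the gap (shoulder within 4.5 mm of the wall top, upright within 0.15 rad), at rest, pinched against the wall by 2 to 19 N (too thin: less; too thick: more); the other three stand at rest in their own slots (within 8 mm, handles on the rack) ((((x of leaf_2 in the frame of track between -0.016 and 0.016 m and y of leaf_2 in the frame of track between -0.0065 and -0.0005 m and z of leaf_2 in the frame of track between 0.014 and 0.0245 m and angle between leaf_2's own z axis and vertical below 0.15 rad and contact force between leaf_2 and track between 2 and 19 N and linear speed of leaf_2 below 0.02 m/s) and (x of leaf_1 in the frame of rack between -0.008 and 0.008 m and y of leaf_1 in the frame of rack between 0.049 and 0.065 m and z of leaf_1 in the frame of rack between 0.084 and 0.095 m and angle between leaf_1's own z axis and vertical below 0.15 rad and linear speed of leaf_1 below 0.02 m/s) and (x of leaf_3 in the frame of rack between -0.008 and 0.008 m and y of leaf_3 in the frame of rack between -0.027 and -0.011 m and z of leaf_3 in the frame of rack between 0.084 and 0.095 m and angle between leaf_3's own z axis and vertical below 0.15 rad and linear speed of leaf_3 below 0.02 m/s) and (x of leaf_4 in the frame of rack between -0.008 and 0.008 m and y of leaf_4 in the frame of rack between -0.065 and -0.049 m and z of leaf_4 in the frame of rack between 0.084 and 0.095 m and angle between leaf_4's own z axis and vertical below 0.15 rad and linear speed of leaf_4 below 0.02 m/s)) or ((x of leaf_3 in the frame of track between -0.016 and 0.016 m and y of leaf_3 in the frame of track between -0.0075 and -0.0015 m and z of leaf_3 in the frame of track between 0.014 and 0.0245 m and angle between leaf_3's own z axis and vertical below 0.15 rad and contact force between leaf_3 and track between 2 and 19 N and linear speed of leaf_3 below 0.02 m/s) and (x of leaf_1 in the frame of rack between -0.008 and 0.008 m and y of leaf_1 in the frame of rack between 0.049 and 0.065 m and z of leaf_1 in the frame of rack between 0.084 and 0.095 m and angle between leaf_1's own z axis and vertical below 0.15 rad and linear speed of leaf_1 below 0.02 m/s) and (x of leaf_2 in the frame of rack between -0.008 and 0.008 m and y of leaf_2 in the frame of rack between 0.011 and 0.027 m and z of leaf_2 in the frame of rack between 0.084 and 0.095 m and angle between leaf_2's own z axis and vertical below 0.15 rad and linear speed of leaf_2 below 0.02 m/s) and (x of leaf_4 in the frame of rack between -0.008 and 0.008 m and y of leaf_4 in the frame of rack between -0.065 and -0.049 m and z of leaf_4 in the frame of rack between 0.084 and 0.095 m and angle between leaf_4's own z axis and vertical below 0.15 rad and linear speed of leaf_4 below 0.02 m/s)))); the robot touches nothing.
It fails at once if the pump's track wall is pressed with more than 60 N (a leaf rammed) (contact force between anything else and track above 60 N).
It fails at once if the thickest leaf, which is never called for, is forced down the gap (x of leaf_4 in the frame of track between -0.02 and 0.02 m and y of leaf_4 in the frame of track between -0.015 and 0.005 m and z of leaf_4 in the frame of track below 0.035 m).
It fails at once if the sample cup is moved by more than 20 mm (distance of sample_cup_mid from where it was at the start of the episode above 0.02 m).
It fails at once if the wash bottle is moved by more than 20 mm (distance of wash_bottle_mid from where it was at the start of the episode above 0.02 m).
It fails at once if the screwdriver is moved by more than 20 mm (distance of driver_grip from where it was at the start of the episode above 0.02 m).
It also fails if it takes over 72 s, if anything falls off the work surface, if the arm or the gripper's body presses on something with over 40 N, if the wrist force passes 120 N, or if a joint passes its speed limit or range.

## Working session

There is one attempt and no reset: what is moved stays moved. The work goes in short steps, Python scripts to look and compute and a tool call to move; the robot and the scene stay as the last step left them, time stands still between calls to the robot, and variables do not carry over. Pictures are saved under pics/ and viewed, about 8 in all and at most 12, crops included, and the job is handed in when it is done.

Besides the shell and the picture viewer there is one more tool, called after "Emit:" in YAML: its name, and indented under it one key for each argument. drive_tool: Moves the arm, as the interface text tells. Its arguments: {"type":"object","properties":{"moves":{"type":"array","items":{"type":"array","items":{"type":"number"}}},"grip_force":{"type":"number"}},"required":["moves"]}

```bash
mkdir -p pics; ls
python3 - <<'E'
from plant import robot
import cv2,numpy as np
np.set_printoptions(precision=4,suppress=True)
print(robot.get_state())
for n in("scene","top","wrist"):
    m=robot.camera_model(n);print(n,m)
    cv2.imwrite(f"pics/{n}0.png",robot.snapshot(n))
E
```

```text
pics
{'time': 0.0, 'joint_positions': array([ 1.2298,  0.3339,  0.0398,  1.4663, -0.0134,  1.3433, -0.0585]), 'joint_velocities': array([ 0.0013, -0.0004, -0.0006, -0.0022,  0.0002, -0.0013,  0.0005]), 'joint_torque': array([ -0.0008, -65.6357,   1.3348, -40.3807,  -0.0598,   0.0449,
         0.0001]), 'eef_pos': array([ 0.1555, -0.6306,  0.2217]), 'orientation': array([ 0.9927,  0.1206, -0.0001, -0.0008]), 'wrist_force': array([ 0.9209, -0.8086,  0.6222]), 'moment': array([0.0038, 0.0513, 0.0227]), 'finger_gap': 0.08687586321136555}
scene {'fx': 597.7209056562077, 'fy': 597.7209056562077, 'cx': 317.4551657320043, 'cy': 241.52336786909504, 'xyz': array([1.062 , 0.5222, 1.0937]), 'rotation': array([0.1145, 0.3019, 0.8838, 0.3385])}
top {'fx': 508.3166389312878, 'fy': 508.3166389312878, 'cx': 317.8638930789734, 'cy': 243.27347647309836, 'xyz': array([ 0.3797, -0.0528,  1.1956]), 'rotation': array([ 0.053 , -0.0536, -0.7035,  0.7066])}
wrist {'fx': 371.64829954431775, 'fy': 371.64829954431775, 'cx': 324.4978242545867, 'cy': 231.00871602946415, 'mount': array([[-0.0003,  0.9546,  0.2979,  0.0824],
       [ 1.    ,  0.0001,  0.0008, -0.0022],
       [ 0.0007,  0.2979, -0.9546, -0.1616],
       [ 0.    ,  0.    ,  0.    ,  1.    ]])}
```

View pics/scene0.png

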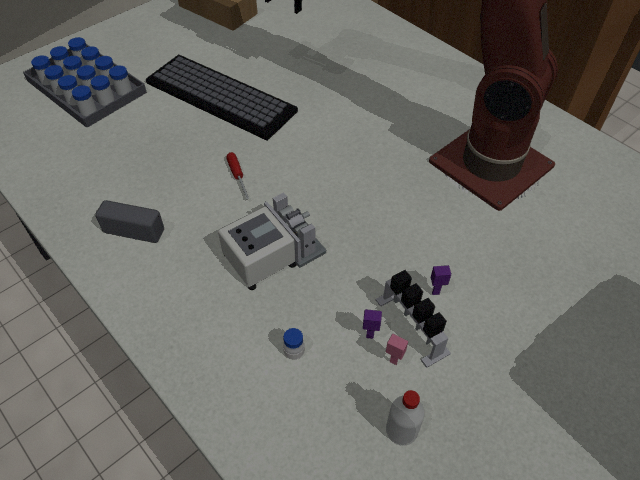

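View pics/top0.png

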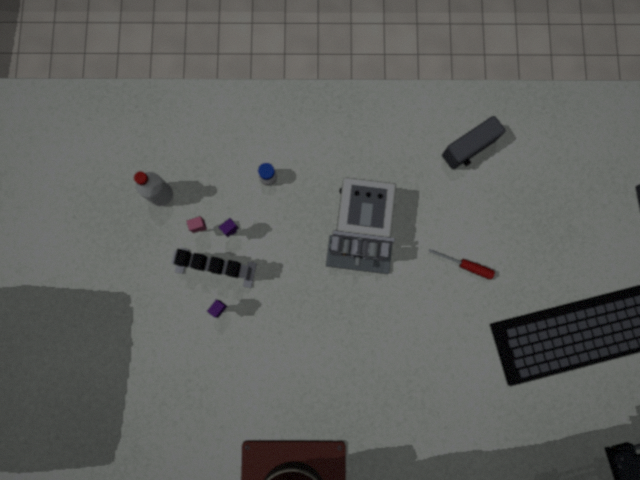

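Seen from above, the black handles run from leaf 1 (top px 182,257) to leaf 4 (233,269). The lookalikes are pink (196,224) and purple (228,227) and (217,309), and none of them is black. The pump walls are at (335,243), which is the left wall to gauge, and (386,250).

```bash
cat > cam.py <<'E'
from plant import robot
import numpy as np,cv2
from scipy.spatial.transform import Rotation as R
np.set_printoptions(precision=4,suppress=True)
def ray(n,px,st=None):
    m=robot.camera_model(n);px=np.atleast_2d(px).astype(float)
    a=(px-[m['cx'],m['cy']])/m['fx']
    if n=='wrist':
        r=np.linalg.norm(a,axis=1,keepdims=True);d=np.hstack([a*np.sin(r)/np.maximum(r,1e-9),np.cos(r)])
    else: d=np.hstack([a,np.ones((len(a),1))])
    d=d*[1,-1,-1]
    if n=='wrist':
        M=m['mount'];T=R.from_quat(st['orientation']).as_matrix()
        return T@M[:3,3]+st['eef_pos'],d@(T@M[:3,:3]).T
    return m['xyz'],d@R.from_quat(m['rotation']).as_matrix().T
def onz(n,px,z,st=None):
    o,d=ray(n,px,st);return o+d*((z-o[2])/d[:,2:])
def tri(n1,p1,n2,p2):
    o1,d1=ray(n1,p1);o2,d2=ray(n2,p2);out=[]
    for a,b in zip(d1,d2):
        A=np.stack([a,-b],1);t=np.linalg.lstsq(A,o2-o1,rcond=None)[0]
        P,Q=o1+a*t[0],o2+b*t[1];out.append(np.r_[(P+Q)/2,np.linalg.norm(P-Q)])
    return np.array(out)
def shift(target,st,psi=None):
    "tool-axes move in units of 0.1 m and turn in units of 2pi"
    T=R.from_quat(st['orientation']).as_matrix()
    s=T.T@(np.array(target)-st['eef_pos'])*10
    cur=np.arctan2(T[1,0],T[0,0]);return s,(None if psi is None else -((psi-cur+np.pi)%(2*np.pi)-np.pi)/(2*np.pi))
E
python3 - <<'E'
from cam import *
C={}
for n,box in(("top",(165,240,250,285)),("scene",(380,265,455,345))):
    im=cv2.imread(f"pics/{n}0.png");x0,y0,x1,y1=box
    m=(im[y0:y1,x0:x1].max(2)<32).astype(np.uint8)
    k,l,s,c=cv2.connectedComponentsWithStats(m)
    C[n]=[(s[i],c[i]+[x0,y0]) for i in range(1,k) if s[i][4]>30]
    for s_,c_ in C[n]: print(n,s_,c_, onz(n,c_,.1)[0])
im=cv2.imread("pics/top0.png")[220:285,320:400];cv2.imwrite("pics/c1.png",np.hstack([cv2.resize(im,None,fx=5,fy=5,interpolation=2)]))
# rough pump points
print(onz("top",[[335,243],[386,250]],.105)); print(onz("top",[[147,188],[265,170]],.08))
E
```

```text
top [ 10  10  16  17 204] [182.7304 257.7794] [0.5132 0.2397 0.1   ]
top [ 26  14  16  16 199] [198.6633 261.3668] [0.5055 0.2048 0.1   ]
top [ 44  17  15  17 193] [216.0466 265.0415] [0.4977 0.1669 0.1   ]
top [ 61  21  15  16 182] [232.8736 268.456 ] [0.4904 0.1302 0.1   ]
scene [  10    6   56   67 1453] [417.4033 303.7109] [0.5088 0.193  0.1   ]
[[ 0.5463 -0.0906  0.105 ]
 [ 0.5315 -0.201   0.105 ]]
[[0.6738 0.3327 0.08  ]
 [0.717  0.0673 0.08  ]]
```

View pics/c1.png

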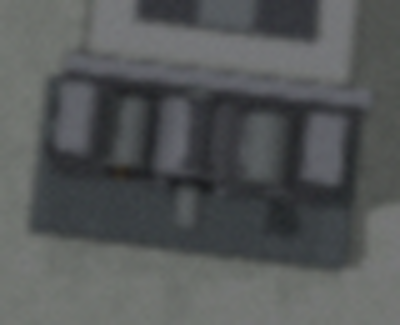

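The crop shows the track walls as light rectangles, left (px 335,243) and right (385,250), with rollers between them. I'll hover for a close view with the wrist camera.

Emit:
drive_tool:
  moves:
    - [0.35,-0.27,-0.04,0,0.35]
    - [0.7,-0.54,-0.08,0,0.35]
    - [1,-0.77,-0.12,0,0.35]

```text
time: 0.45
eef_pos: [0.2355, -0.5305, 0.2343]
orientation: [0.993, 0.121, 0.0, -0.0]
wrist_force: [1.1, 0.5, -0.0]
finger_gap: 0.0708
```

Emit:
drive_tool:
  moves:
    - [0.35,-0.27,-0.04,0,0.35]
    - [0.7,-0.54,-0.08,0,0.35]
    - [1,-0.77,-0.12,0,0.35]

```text
time: 0.75
eef_pos: [0.3143, -0.4315, 0.2466]
orientation: [0.993, 0.121, 0.0, -0.0]
wrist_force: [0.1, -0.9, -0.3]
finger_gap: 0.0596
```

Emit:
drive_tool:
  moves:
    - [0.35,-0.27,-0.04,0,0.35]
    - [0.7,-0.54,-0.08,0,0.35]
    - [1,-0.77,-0.12,0,0.35]

```text
time: 1.05
eef_pos: [0.3928, -0.3327, 0.2587]
orientation: [0.993, 0.121, 0.0, -0.0]
wrist_force: [0.6, -0.1, 0.5]
finger_gap: 0.059
```

Emit:
drive_tool:
  moves:
    - [0.35,-0.27,-0.04,0,0.35]
    - [0.7,-0.54,-0.08,0,0.35]
    - [1,-0.77,-0.12,0,0.35]

```text
time: 1.35
eef_pos: [0.4713, -0.234, 0.2707]
orientation: [0.993, 0.121, 0.0, -0.0]
wrist_force: [-0.0, -0.1, -0.7]
finger_gap: 0.0586
```

Emit:
drive_tool:
  moves:
    - [0.35,-0.27,-0.04,-0.02,0.35]
    - [0.7,-0.54,-0.08,-0.04,0.35]
    - [1,-0.77,-0.12,-0.06,0.35]
    - [1,-0.77,-0.12,-0.08,0.35]
    - [1,-0.77,-0.12,-0.1,0.35]

```text
time: 1.85
eef_pos: [0.5495, -0.1359, 0.2822]
orientation: [0.905, 0.425, -0.0, -0.0]
wrist_force: [-0.1, -1.1, -1.0]
finger_gap: 0.0589
```

Emit:
drive_tool:
  moves:
    - [0,0,0,-0.02,0.35]
    - [0,0,0,-0.04,0.35]
    - [0,0,0,-0.07,0.35]
    - [0,0,0,-0.092,0.35]
    - [0,0,0,-0.092,0.35]

```text
time: 2.35
eef_pos: [0.5487, -0.1376, 0.2823]
orientation: [0.748, 0.664, -0.0, -0.0]
wrist_force: [0.5, 0.9, -0.8]
finger_gap: 0.0586
```

Run:
```python
from cam import *
import pickle
st=robot.get_state();im=robot.snapshot("wrist");cv2.imwrite("pics/w1.png",im);pickle.dump(st,open("w1.pkl","wb"))
```

```text
(no output)
```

View pics/w1.png

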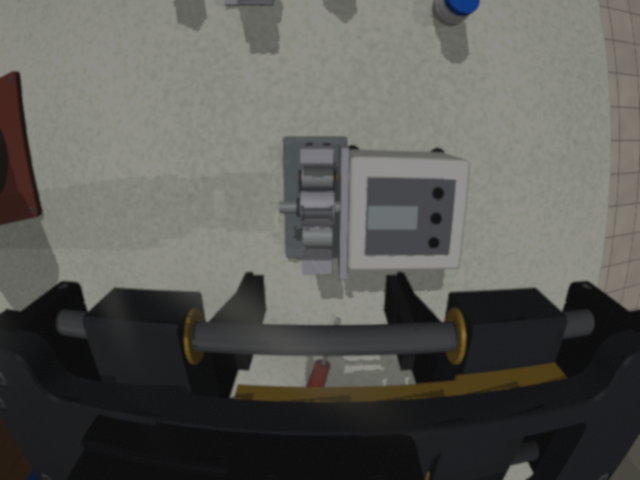

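The gauged wall's top is at about px (317,157), its roller at (317,178), the hub at (317,205), and the far wall at (317,267). I'll zoom in.

Run:
```python
from cam import *
import pickle
st=pickle.load(open("w1.pkl","rb"));im=cv2.imread("pics/w1.png")
c=im[134:204,278:358];cv2.imwrite("pics/c2.png",cv2.resize(c,None,fx=8,fy=8,interpolation=cv2.INTER_NEAREST))
g=im[...,1].astype(int)
print("col profile rows140-195, mean cols 308-326");print(list(zip(range(140,196),g[140:196,308:327].mean(1).round().astype(int))))
print("row profile rows 152-161");print(list(zip(range(285,350),g[152:162,285:350].mean(0).round().astype(int))))
```

```text
col profile rows140-195, mean cols 308-326
[(140, np.int64(86)), (141, np.int64(83)), (142, np.int64(77)), (143, np.int64(69)), (144, np.int64(66)), (145, np.int64(70)), (146, np.int64(77)), (147, np.int64(83)), (148, np.int64(94)), (149, np.int64(108)), (150, np.int64(117)), (151, np.int64(120)), (152, np.int64(120)), (153, np.int64(118)), (154, np.int64(119)), (155, np.int64(120)), (156, np.int64(121)), (157, np.int64(121)), (158, np.int64(120)), (159, np.int64(119)), (160, np.int64(119)), (161, np.int64(118)), (162, np.int64(110)), (163, np.int64(95)), (164, np.int64(80)), (165, np.int64(70)), (166, np.int64(62)), (167, np.int64(60)), (168, np.int64(62)), (169, np.int64(66)), (170, np.int64(70)), (171, np.int64(72)), (172, np.int64(74)), (173, np.int64(76)), (174, np.int64(79)), (175, np.int64(85)), (176, np.int64(96)), (177, np.int64(105)), (178, np.int64(109)), (179, np.int64(109)), (180, np.int64(105)), (181, np.int64(101)), (182, np.int64(96)), (183, np.int64(91)), (184, np.int64(85)), (185, np.int64(78)), (186, np.int64(67)), (187, np.int64(56)), (188, np.int64(49)), (189, np
[... 872 characters left out ...]
120)), (318, np.int64(119)), (319, np.int64(120)), (320, np.int64(120)), (321, np.int64(119)), (322, np.int64(119)), (323, np.int64(120)), (324, np.int64(119)), (325, np.int64(119)), (326, np.int64(119)), (327, np.int64(119)), (328, np.int64(119)), (329, np.int64(119)), (330, np.int64(119)), (331, np.int64(118)), (332, np.int64(110)), (333, np.int64(93)), (334, np.int64(81)), (335, np.int64(79)), (336, np.int64(78)), (337, np.int64(76)), (338, np.int64(70)), (339, np.int64(67)), (340, np.int64(77)), (341, np.int64(97)), (342, np.int64(112)), (343, np.int64(118)), (344, np.int64(121)), (345, np.int64(121)), (346, np.int64(121)), (347, np.int64(118)), (348, np.int64(109)), (349, np.int64(96))]
```

View pics/c2.png

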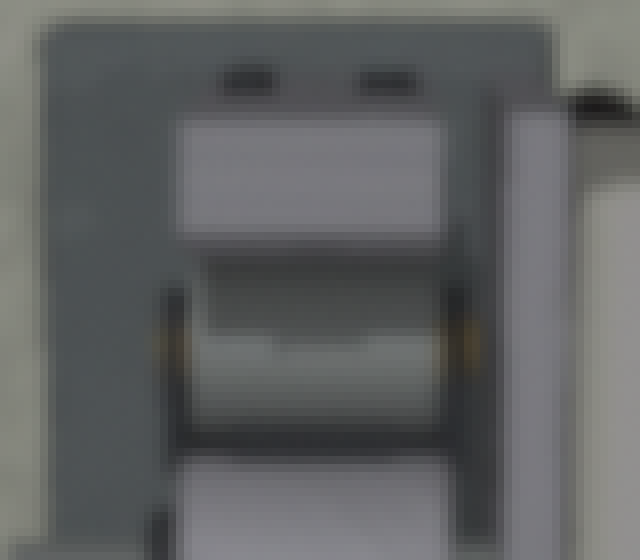

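```bash
cat > edge.py <<'E'
from cam import *
def edge(g,a,b,w=8,n=60,sgn=0):
    "fit line to strongest gradient across segment a-b (px); returns two px endpoints"
    a,b=np.array(a,float),np.array(b,float);t=(b-a)/np.linalg.norm(b-a);nn=np.array([-t[1],t[0]])
    S=np.linspace(0,1,n);O=np.arange(-w,w+.01,.25);pts=[]
    P=(a+(b-a)*S[:,None])[:,None]+nn*O[None,:,None]
    v=cv2.remap(g,P[...,0].astype(np.float32),P[...,1].astype(np.float32),cv2.INTER_LINEAR)
    d=np.gradient(cv2.GaussianBlur(v,(9,1),2),axis=1);d=np.abs(d) if sgn==0 else d*sgn
    k=d.argmax(1);W=np.array([[max(0,d[i,j]) if abs(j-k[i])<6 else 0 for j in range(len(O))] for i in range(n)])
    o=(W*O).sum(1)/W.sum(1);Q=a+(b-a)*S[:,None]+nn*o[:,None]
    vx,vy,x0,y0=cv2.fitLine(Q.astype(np.float32),cv2.DIST_HUBER,0,.01,.01).ravel();c=np.array([x0,y0]);u=np.array([vx,vy])
    return np.array([c+u*((a-c)@u),c+u*((b-c)@u)]),np.abs((Q-c)@[-vy,vx]).mean()
E
python3 - <<'E'
from edge import *
import pickle
st=pickle.load(open("w1.pkl","rb"));g=cv2.imread("pics/w1.png")[...,1].astype(np.float32)
print(st['eef_pos'],st['orientation'])
def yaw(p): d=p[1]-p[0];return np.degrees(np.arctan2(d[1],d[0]))
E={}
for k,a,b,w,z in[("inner",(303,163),(329,163),3,.105),("outer",(303,149),(329,149),3,.105),("xlo",(300,152),(300,161),3,.105),("xhi",(332.7,152),(332.7,161),3,.105),("plate",(340.7,165),(342,265),3,.1),("strip",(348,165),(348,262),2.5,.1),("baseL",(284,150),(286,250),4,.01)]:
    p,r=edge(g,a,b,w);P=onz("wrist",p,z,st);E[k]=P;print(k,p.round(2).tolist(),round(float(r),2),P[:,:2],yaw(P))
m=(E['inner'].mean(0)+E['outer'].mean(0))/2;print("flat mid",m,"width",np.linalg.norm(E['inner'].mean(0)-E['outer'].mean(0)),"xw",np.linalg.norm(E['xlo'].mean(0)-E['xhi'].mean(0)),"xmid",(E['xlo'].mean(0)+E['xhi'].mean(0))/2)
E
```

```text
[ 0.5487 -0.1376  0.2823] [ 0.7481  0.6636 -0.0001 -0.0002]
inner [[303.0, 162.94], [329.0, 163.12]] 0.07 [[ 0.5336 -0.0915]
 [ 0.5572 -0.0945]] -7.42342578579024
outer [[303.0, 148.48], [329.0, 148.32]] 0.09 [[ 0.5354 -0.0782]
 [ 0.5588 -0.081 ]] -6.68369934461764
xlo [[299.78, 152.0], [299.76, 161.0]] 0.01 [[ 0.532  -0.0811]
 [ 0.5309 -0.0893]] -97.64617231379817
xhi [[332.74, 152.0], [332.66, 161.0]] 0.05 [[ 0.5618 -0.0847]
 [ 0.5608 -0.093 ]] -97.21646281148493
plate [[340.51, 165.0], [339.76, 264.98]] 0.18 [[ 0.5676 -0.0981]
 [ 0.5561 -0.1972]] -96.62545741789215
strip [[349.8, 165.02], [348.57, 262.01]] 0.1 [[ 0.5762 -0.0991]
 [ 0.5652 -0.1951]] -96.54444777038216
baseL [[282.37, 150.04], [284.8, 250.03]] 0.25 [[ 0.5048 -0.0837]
 [ 0.4896 -0.2066]] -97.04416488971471
flat mid [ 0.5463 -0.0863  0.105 ] width 0.013485968054836218 xw 0.030021735431833837 xmid [ 0.5464 -0.087   0.105 ]
```

Pump: yaw is -6.8° and the track origin is about (0.545,-0.096), with widths of 30.0 mm and 13.5 mm against 30 and 13 expected. Next I'll take the rack from the same viewpoint.

Emit:
drive_tool:
  moves:
    - [0.45,-0.15,0,0,0.35]
    - [0.9,-0.3,0,0,0.35]

```text
time: 2.6
eef_pos: [0.5298, -0.0446, 0.2821]
orientation: [0.752, 0.66, -0.0, -0.0]
wrist_force: [1.3, 1.5, -0.5]
finger_gap: 0.0586
```

Emit:
drive_tool:
  moves:
    - [0.45,-0.15,0,0,0.35]
    - [0.9,-0.3,0,0,0.35]

```text
time: 2.8
eef_pos: [0.5107, 0.0501, 0.2826]
orientation: [0.751, 0.661, 0.0, 0.0]
wrist_force: [0.8, -0.8, 0.5]
finger_gap: 0.0588
```

Emit:
drive_tool:
  moves:
    - [0.45,-0.15,0,0.014,0.35]
    - [0.9,-0.3,0,0.014,0.35]
    - [0.9,-0.3,0,0.014,0.35]
    - [0.9,-0.3,0,0.014,0.35]

```text
time: 3.2
eef_pos: [0.4923, 0.1425, 0.2827]
orientation: [0.778, 0.629, 0.0, 0.0]
wrist_force: [0.9, -0.6, 0.3]
finger_gap: 0.0589
```

Run:
```python
from cam import *
import pickle
st=robot.get_state();im=robot.snapshot("wrist");cv2.imwrite("pics/w2.png",im);pickle.dump(st,open("w2.pkl","wb"));print(st['eef_pos'],st['orientation'])
cv2.imwrite("pics/c3.png",cv2.resize(im[60:300,200:460],None,fx=2.4,fy=2.4,interpolation=cv2.INTER_CUBIC))
```

```text
[0.4923 0.1425 0.2827] [0.7776 0.6288 0.0001 0.0002]
```

View pics/c3.png

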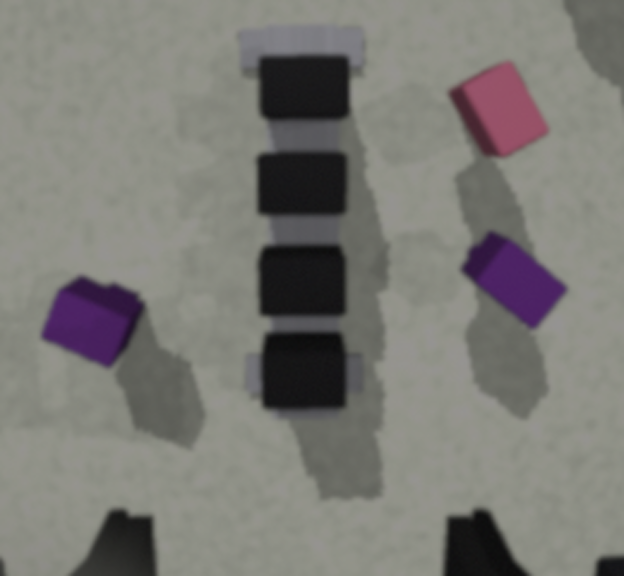

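Leaf 1 is the top black block at wrist px (327,96), with leaves 2 to 4 below it. Pink (407,105) and purple (414,177) and (238,194) are off to the sides and not chosen.

Run:
```python
from edge import *
import pickle
st=pickle.load(open("w2.pkl","rb"));im=cv2.imread("pics/w2.png");g=im[...,1].astype(np.float32)
m=((im.max(2)<45)).astype(np.uint8);m[:, :300]=0;m[:,352:]=0;m[:75]=0;m[245:]=0
k,l,s,c=cv2.connectedComponentsWithStats(m)
print("cam",ray("wrist",[[320,240]],st)[0])
ax=np.radians(-11.8);U=np.array([np.cos(ax),np.sin(ax)]);V=np.array([-U[1],U[0]])
for i in range(1,k):
    if s[i][4]<200: continue
    x,y,w,h,A=s[i];print(x,y,w,h,A)
    L={}
    for n,a,b in(("up",(x+5,y-.5),(x+w-5,y-.5)),("lo",(x+5,y+h-.5),(x+w-5,y+h-.5)),("le",(x-.5,y+6),(x-.5,y+h-6)),("ri",(x+w-.5,y+6),(x+w-.5,y+h-6))):
        p,r=edge(g,a,b,3);L[n]={z:onz("wrist",p,z,st)[:,:2] for z in(.11,.07)};d=L[n][.11][1]-L[n][.11][0]
        print(n,round(float(r),2),"yaw",round(float(np.degrees(np.arctan2(d[1],d[0]))),1),"u,v@.11",L[n][.11].mean(0)@U,L[n][.11].mean(0)@V,"v@.07",L[n][.07].mean(0)@V)
```

```text
cam [0.5091 0.2251 0.4442]
309 84 36 26 895
up 0.1 yaw -10.6 u,v@.11 0.45459743778115297 0.3570527991563196 v@.07 0.3609593962649368
lo 0.06 yaw -12.0 u,v@.11 0.45449810625319886 0.3330180782199985 v@.07 0.3340482909632967
le 0.1 yaw -102.1 u,v@.11 0.43739915065837454 0.3442106551803929 v@.07 0.34658035314017455
ri 0.02 yaw -101.8 u,v@.11 0.47044662124870257 0.34407914784478244 v@.07 0.3464331075047488
308 124 36 25 882
up 0.11 yaw -12.1 u,v@.11 0.4535539402139399 0.32072934008302945 v@.07 0.3202888831921624
lo 0.03 yaw -12.1 u,v@.11 0.4534424051869573 0.2971978724722475 v@.07 0.29394125866788867
le 0.0 yaw -102.3 u,v@.11 0.43653697188243384 0.3086272963654551 v@.07 0.3067385127213935
ri 0.08 yaw -103.5 u,v@.11 0.4694485315835098 0.3084582426699763 v@.07 0.3065492273199647
309 162 34 29 955
up 0.02 yaw -11.9 u,v@.11 0.45338954507312557 0.2856462975457306 v@.07 0.2810072350080798
lo 0.06 yaw -12.0 u,v@.11 0.45326973171248697 0.2586158035226046 v@.07 0.25074183384369886
le 0.07 yaw -101.1 u,v@.11 0.4365250108240352 0.2721699511164215 v@.07 0.26591809048248355
ri 0.01 yaw -101.4 u,v@.11 0.4692124543421648 0.27203492702024434 v@.07 0.2657669072139069
310 199 34 31 1027
up 0.02 yaw -12.0 u,v@.11 0.4541602860781948 0.25208752035138193 v@.07 0.2434322704697299
lo 0.11 yaw -9.9 u,v@.11 0.4540644125930881 0.22143414258000232 v@.07 0.2091104125525053
le 0.13 yaw -101.9 u,v@.11 0.43702412443131505 0.23641274037231258 v@.07 0.22588159219414738
ri 0.09 yaw -100.6 u,v@.11 0.46959392322852017 0.23626153476129919 v@.07 0.22571229086832958
```

Leaf 1's handle measures 33 x 24 mm against 34 x 24, and the row pitch is about 38 mm, so the choice is confirmed. It's at (0.515,0.245) with yaw -12°. Going to grasp.

Emit:
drive_tool:
  moves:
    - [0.5,0,0,0,0.35]
    - [1,0,0,0,0.35]
    - [1,0,0.3,0,0.35]

```text
time: 3.55
eef_pos: [0.5148, 0.2456, 0.2551]
orientation: [0.777, 0.63, 0.004, -0.001]
wrist_force: [0.3, -0.2, -0.1]
finger_gap: 0.0581
```

Emit:
drive_tool:
  moves:
    - [0.05,0,0.4,0,0.35]
    - [0.05,0,0.8,0,0.35]
    - [0.05,0,0.8,0,0.35]

```text
time: 3.85
eef_pos: [0.5127, 0.2406, 0.1673]
orientation: [0.779, 0.627, -0.004, -0.001]
wrist_force: [-0.6, -1.2, 0.0]
finger_gap: 0.0591
```

Run:
```python
from cam import *
st=robot.get_state();print(st['eef_pos'],shift([.5149,.2449,.078],st,np.radians(78)))
```

```text
[0.5127 0.2406 0.1673] (array([0.0515, 0.0191, 0.8928]), np.float64(-0.0007811139131701585))
```

Emit:
drive_tool:
  moves:
    - [0,0,0.3,0,0.35]
    - [0,0,0.6,0,0.35]
    - [0,0,0.75,0,0.35]
    - [0,0,0.75,0,0.35]

```text
time: 4.25
eef_pos: [0.5146, 0.2429, 0.097]
orientation: [0.778, 0.628, -0.001, -0.0]
wrist_force: [0.0, 0.4, 0.9]
finger_gap: 0.0589
```

Run:
```python
from cam import *
st=robot.get_state();print(st['eef_pos'],st['orientation'],shift([.5149,.2449,.078],st,np.radians(78)))
```

```text
[0.5146 0.2429 0.097 ] [ 0.7782  0.6281 -0.0011 -0.0002] (array([ 0.021 , -0.0006,  0.1905]), np.float64(-0.0005165068149785886))
```

Emit:
drive_tool:
  moves:
    - [0.02,0,0.12,0,0.35]
    - [0.02,0,0.18,0,0.35]
    - [0.02,0,0.18,0,0.35]

```text
time: 4.55
eef_pos: [0.5149, 0.246, 0.0794]
orientation: [0.778, 0.629, -0.0, -0.0]
wrist_force: [-0.4, -0.3, 0.8]
finger_gap: 0.0586
```

Emit:
drive_tool:
  moves:
    - [0,0,0,0,-1]
    - [0,0,0,0,-1]
    - [0,0,0,0,-1]
    - [0,0,0,0,-1]
  grip_force: 40

```text
time: 4.95
eef_pos: [0.5151, 0.2461, 0.0799]
orientation: [0.778, 0.629, 0.0, 0.0]
wrist_force: [1.0, -0.5, 0.8]
finger_gap: 0.0347
```

Run:
```python
from cam import *
st=robot.get_state();print(st['eef_pos'],st['orientation'],st['finger_gap'],st['wrist_force'],shift([.5149,.2449,.078],st,np.radians(78)))
```

```text
[0.5151 0.2461 0.0799] [0.7775 0.6289 0.0002 0.0001] 0.03468251638210186 [ 0.9695 -0.5226  0.8059] (array([-0.0124,  0.0003,  0.0187]), np.float64(-0.00018514213298251818))
```

Gripped, with a gap of 34.7 mm (handle 34). Lifting and carrying to above the gap.

Emit:
drive_tool:
  moves:
    - [0,0,-0.2,0,-1]
    - [0,0,-0.5,0,-1]
    - [0,0,-0.8,0,-1]
    - [0,0,-1,0,-1]

```text
time: 5.35
eef_pos: [0.5153, 0.2465, 0.1818]
orientation: [0.777, 0.629, 0.001, 0.0]
wrist_force: [0.4, 0.4, -1.1]
finger_gap: 0.0338
```

Emit:
drive_tool:
  moves:
    - [-0.41,0.13,-0.15,0,-1]
    - [-0.82,0.25,-0.3,0,-1]

```text
time: 5.55
eef_pos: [0.522, 0.161, 0.2104]
orientation: [0.776, 0.63, 0.0, -0.0]
wrist_force: [1.0, -1.2, -1.0]
finger_gap: 0.0338
```

Emit:
drive_tool:
  moves:
    - [-0.41,0.13,0,0,-1]
    - [-0.82,0.25,0,0,-1]

```text
time: 5.75
eef_pos: [0.5298, 0.0736, 0.2103]
orientation: [0.777, 0.629, 0.0, 0.001]
wrist_force: [1.4, -0.1, -0.0]
finger_gap: 0.0339
```

Emit:
drive_tool:
  moves:
    - [-0.41,0.13,0,0,-1]
    - [-0.82,0.25,0,0,-1]

```text
time: 5.95
eef_pos: [0.5368, -0.012, 0.2098]
orientation: [0.778, 0.629, 0.0, 0.0]
wrist_force: [1.0, -0.4, -0.9]
finger_gap: 0.0339
```

Emit:
drive_tool:
  moves:
    - [-0.41,0.13,0,-0.014,-1]
    - [-0.82,0.25,0,-0.014,-1]
    - [-0.82,0.25,0,-0.014,-1]
    - [-0.82,0.25,0,-0.014,-1]
    - [-0.82,0.25,0,-0.014,-1]

```text
time: 6.45
eef_pos: [0.5442, -0.0944, 0.2096]
orientation: [0.749, 0.663, 0.0, -0.0]
wrist_force: [0.1, 0.6, -1.0]
finger_gap: 0.0335
```

Run:
```python
from cam import *
st=robot.get_state();print(st['eef_pos'],st['orientation'],st['finger_gap'],st['wrist_force'],shift([.5450,-.0965,.18],st,np.radians(83.1)))
```

```text
[ 0.5442 -0.0944  0.2096] [ 0.7487  0.6629  0.0002 -0.0002] 0.03348673624629792 [ 0.0912  0.6374 -1.0396] (array([-0.0205,  0.0106,  0.2961]), np.float64(-0.00015499448496590363))
```

Emit:
drive_tool:
  moves:
    - [-0.02,0.01,0.1,0,-1]
    - [-0.02,0.01,0.25,0,-1]
    - [-0.02,0.01,0.37,0,-1]
    - [-0.02,0.01,0.37,0,-1]

```text
time: 6.85
eef_pos: [0.5434, -0.0972, 0.1698]
orientation: [0.749, 0.663, -0.001, -0.002]
wrist_force: [-0.8, 0.3, -0.8]
finger_gap: 0.0338
```

Run:
```python
from cam import *
st=robot.get_state();print(st['eef_pos'],st['orientation'],st['finger_gap'],st['wrist_force'],shift([.5450,-.0965,.1149],st,np.radians(83.1)))
im=robot.snapshot("wrist");cv2.imwrite("pics/w3.png",cv2.resize(im[130:400,230:430],None,fx=2.2,fy=2.2,interpolation=2))
```

```text
[ 0.5434 -0.0972  0.1698] [ 0.7489  0.6627 -0.0011 -0.0017] 0.03378654175680464 [-0.7545  0.2646 -0.8356] (array([0.0087, 0.0168, 0.5492]), np.float64(-0.0002527915205933286))
```

View pics/w3.png

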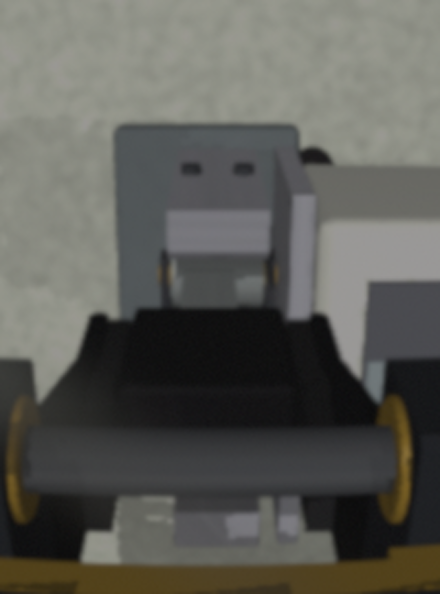

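The handle hides the blade tip, but it's lined up with the wall and roller. I'll lower it by feel.

Emit:
drive_tool:
  moves:
    - [0.0,0.01,0.0,0,-1]
    - [0.0,0.01,0.05,0,-1]
    - [0.0,0.01,0.1,0,-1]
    - [0.0,0.01,0.13,0,-1]
    - [0.0,0.01,0.13,0,-1]

```text
time: 7.4
eef_pos: [0.5456, -0.0978, 0.159]
orientation: [0.749, 0.662, -0.0, -0.0]
wrist_force: [1.0, 0.3, -1.3]
finger_gap: 0.0335
```

Emit:
drive_tool:
  moves:
    - [0.0,0,0.03,0,-1]
    - [0.0,0,0.06,0,-1]
    - [0.0,0,0.09,0,-1]
    - [0.0,0,0.12,0,-1]

```text
time: 7.8
eef_pos: [0.5459, -0.0978, 0.1473]
orientation: [0.749, 0.662, -0.0, -0.0]
wrist_force: [0.4, -0.2, -1.1]
finger_gap: 0.0338
```

Emit:
drive_tool:
  moves:
    - [0.012,-0.007,0.0,0,-1]
    - [0.012,-0.007,0.0,0,-1]
    - [0.012,-0.007,0.03,0,-1]
    - [0.012,-0.007,0.06,0,-1]
    - [0.012,-0.007,0.09,0,-1]

```text
time: 8.3
eef_pos: [0.5455, -0.0968, 0.1385]
orientation: [0.749, 0.662, 0.0, 0.0]
wrist_force: [0.0, -1.7, 0.5]
finger_gap: 0.0335
```

Emit:
drive_tool:
  moves:
    - [0.0,0,0.03,0,-1]
    - [0.0,0,0.06,0,-1]
    - [0.0,0,0.09,0,-1]
    - [0.0,0,0.12,0,-1]

```text
time: 8.7
eef_pos: [0.5454, -0.0968, 0.1264]
orientation: [0.749, 0.662, -0.0, 0.0]
wrist_force: [-0.3, -2.7, 0.4]
finger_gap: 0.0335
```

Emit:
drive_tool:
  moves:
    - [-0.005,0,0.03,0,-1]
    - [-0.005,0,0.06,0,-1]
    - [-0.005,0,0.08,0,-1]
    - [-0.005,0,0.1,0,-1]
    - [-0.005,0,0.11,0,-1]

```text
time: 9.2
eef_pos: [0.5453, -0.0969, 0.1153]
orientation: [0.749, 0.662, -0.0, -0.0]
wrist_force: [-0.4, -2.4, 1.2]
finger_gap: 0.0335
```

Run:
```python
from cam import *
st=robot.get_state();print(st['eef_pos'],st['orientation'],st['finger_gap'],st['wrist_force'],st['moment'],shift([.5450,-.0965,.1149],st,np.radians(83.1)))
```

```text
[ 0.5453 -0.0969  0.1153] [ 0.7491  0.6625 -0.     -0.0002] 0.03346601425641963 [-0.3695 -2.3982  1.1695] [-0.3652 -0.016  -0.0359] (array([ 0.0037, -0.003 ,  0.0045]), np.float64(-0.000336905047091626))
```

Emit:
drive_tool:
  moves:
    - [-0.005,0,0.005,0,-1]
    - [-0.005,0,0.01,0,-1]
    - [-0.005,0,0.01,0,-1]

```text
time: 9.5
eef_pos: [0.5452, -0.0971, 0.1148]
orientation: [0.749, 0.663, 0.0, -0.0]
wrist_force: [-1.6, 1.9, 4.0]
finger_gap: 0.0335
```

Emit:
drive_tool:
  moves:
    - [0,0,-0.05,0,-1]
    - [0,0,-0.1,0,-1]
    - [0,0,-0.15,0,-1]

```text
time: 9.8
eef_pos: [0.5454, -0.0975, 0.1301]
orientation: [0.749, 0.662, 0.0, 0.0]
wrist_force: [-0.0, -0.2, -1.0]
finger_gap: 0.0337
```

Leaf 1 seated: about 4 N at the shoulder, and it drew up with no drag. Taking it back to its slot.

Emit:
drive_tool:
  moves:
    - [0,0,-0.4,0,-1]
    - [0,0,-0.8,0,-1]

```text
time: 10.0
eef_pos: [0.5446, -0.0974, 0.2103]
orientation: [0.749, 0.663, -0.0, -0.001]
wrist_force: [-0.0, -0.7, -0.6]
finger_gap: 0.0337
```

Emit:
drive_tool:
  moves:
    - [0.42,-0.09,0,0,-1]
    - [0.84,-0.18,0,0,-1]

```text
time: 10.2
eef_pos: [0.5385, -0.012, 0.2114]
orientation: [0.75, 0.661, 0.001, 0.001]
wrist_force: [1.4, 1.5, -1.9]
finger_gap: 0.0336
```

Emit:
drive_tool:
  moves:
    - [0.42,-0.09,0,0,-1]
    - [0.84,-0.18,0,0,-1]

```text
time: 10.4
eef_pos: [0.5299, 0.0751, 0.2102]
orientation: [0.749, 0.662, 0.0, 0.0]
wrist_force: [1.6, 0.4, -0.6]
finger_gap: 0.0335
```

Emit:
drive_tool:
  moves:
    - [0.42,-0.09,0,0,-1]
    - [0.84,-0.18,0,0,-1]

```text
time: 10.6
eef_pos: [0.5223, 0.1608, 0.2102]
orientation: [0.749, 0.662, 0.0, 0.0]
wrist_force: [1.0, 0.3, -0.4]
finger_gap: 0.0335
```

Emit:
drive_tool:
  moves:
    - [0.42,-0.09,0,0.014,-1]
    - [0.86,-0.18,0,0.014,-1]
    - [0.86,-0.18,0,0.014,-1]
    - [0.86,-0.18,0.3,0.014,-1]
    - [0.86,-0.18,0.3,0.014,-1]

```text
time: 11.1
eef_pos: [0.5137, 0.2456, 0.1768]
orientation: [0.777, 0.629, -0.002, -0.001]
wrist_force: [-0.1, -1.1, -1.4]
finger_gap: 0.0339
```

Run:
```python
from cam import *
st=robot.get_state();print(st['eef_pos'],st['orientation'],st['finger_gap'],st['wrist_force'],shift([.5152,.2464,.0805],st,np.radians(78)))
```

```text
[0.5137 0.2456 0.1768] [ 0.7774  0.629  -0.0023 -0.0006] 0.0339040822326313 [-0.0798 -1.1459 -1.379 ] (array([0.0134, 0.0168, 0.9634]), np.float64(-0.00011925380616605666))
```

Emit:
drive_tool:
  moves:
    - [0.01,0.01,0.15,0,-1]
    - [0.01,0.01,0.34,0,-1]
    - [0.01,0.01,0.34,0,-1]
    - [0.01,0.01,0.34,0,-1]
    - [0.01,0.01,0.34,0,-1]

```text
time: 11.6
eef_pos: [0.517, 0.2477, 0.1468]
orientation: [0.778, 0.629, 0.001, 0.0]
wrist_force: [-0.1, 0.1, -0.9]
finger_gap: 0.0336
```

Run:
```python
from cam import *
st=robot.get_state();print(st['eef_pos'],st['orientation'],st['finger_gap'],st['wrist_force'],shift([.5152,.2464,.0805],st,np.radians(78)))
```

```text
[0.517  0.2477 0.1468] [0.7776 0.6287 0.0007 0.0002] 0.03355749450247302 [-0.1255  0.0606 -0.9159] (array([-0.0171, -0.0154,  0.6626]), np.float64(-0.00024361600729758335))
```

Emit:
drive_tool:
  moves:
    - [-0.015,-0.015,0.05,0,-1]
    - [-0.015,-0.015,0.12,0,-1]
    - [-0.015,-0.015,0.24,0,-1]
    - [-0.015,-0.015,0.36,0,-1]

```text
time: 12.0
eef_pos: [0.5145, 0.2462, 0.1085]
orientation: [0.778, 0.629, -0.0, 0.0]
wrist_force: [-0.1, -0.1, -1.1]
finger_gap: 0.0335
```

Emit:
drive_tool:
  moves:
    - [0,0,0.1,0,-1]
    - [0,0,0.2,0,-1]
    - [0,0,0.27,0,-1]
    - [0,0,0.29,0,-1]
    - [0,0,0.295,0,-1]

```text
time: 12.5
eef_pos: [0.5145, 0.2464, 0.08]
orientation: [0.777, 0.629, -0.0, -0.0]
wrist_force: [-0.6, 0.2, -0.7]
finger_gap: 0.0334
```

Emit:
drive_tool:
  moves:
    - [0,0,0,0,0.35]
    - [0,0,0,0,0.35]
    - [0,0,0,0,0.35]
    - [0,0,-0.2,0,0.35]
    - [0,0,-0.6,0,0.35]

```text
time: 13.0
eef_pos: [0.513, 0.2453, 0.1383]
orientation: [0.778, 0.629, -0.002, -0.001]
wrist_force: [1.5, -1.1, 0.1]
finger_gap: 0.0579
```

Emit:
drive_tool:
  moves:
    - [-0.18,0,0,0,0.35]
    - [-0.36,0,0,0,0.35]
    - [-0.36,0,0.2,0,0.35]
    - [-0.36,0,0.4,0,0.35]
    - [-0.36,0,0.4,0,0.35]

```text
time: 13.5
eef_pos: [0.5057, 0.2102, 0.0981]
orientation: [0.778, 0.629, -0.002, -0.001]
wrist_force: [-0.3, 0.2, -0.5]
finger_gap: 0.0587
```

Run:
```python
from cam import *
st=robot.get_state();print(st['eef_pos'],st['orientation'],st['finger_gap'],st['wrist_force'],shift([.5071,.2097,.0795],st,np.radians(78)))
```

```text
[0.5057 0.2102 0.0981] [ 0.7776  0.6288 -0.0016 -0.0005] 0.058687308093290334 [-0.3413  0.2009 -0.4604] (array([-0.0015,  0.0149,  0.1861]), np.float64(-0.00022378529987263502))
```

Emit:
drive_tool:
  moves:
    - [0,0.005,0.12,0,0.35]
    - [0,0.005,0.18,0,0.35]
    - [0,0.005,0.18,0,0.35]
    - [0,0.005,0.18,0,0.35]

```text
time: 13.9
eef_pos: [0.5076, 0.2113, 0.0824]
orientation: [0.777, 0.629, 0.0, -0.0]
wrist_force: [-0.6, -0.4, 0.0]
finger_gap: 0.0587
```

Emit:
drive_tool:
  moves:
    - [0,0,0,0,-1]
    - [0,0,0,0,-1]
    - [0,0,0,0,-1]
    - [0,0,0,0,-1]
  grip_force: 45

```text
time: 14.3
eef_pos: [0.5076, 0.2111, 0.0822]
orientation: [0.777, 0.629, 0.0, 0.0]
wrist_force: [-0.5, 0.8, 0.2]
finger_gap: 0.0342
```

Run:
```python
from cam import *
st=robot.get_state();print(st['eef_pos'],st['orientation'],st['finger_gap'],st['wrist_force'],shift([.5071,.2097,.0795],st,np.radians(78)))
im=robot.snapshot("wrist");cv2.imwrite("pics/w4.png",cv2.resize(im[60:360,200:460],None,fx=2,fy=2,interpolation=2))
im=robot.snapshot("top");cv2.imwrite("pics/t4.png",im)
```

```text
[0.5076 0.2111 0.0822] [0.7775 0.6289 0.0001 0.0001] 0.034171968864306804 [-0.5314  0.7821  0.1981] (array([-0.0147, -0.002 ,  0.0275]), np.float64(-0.00017695066926646142))
```

View pics/w4.png

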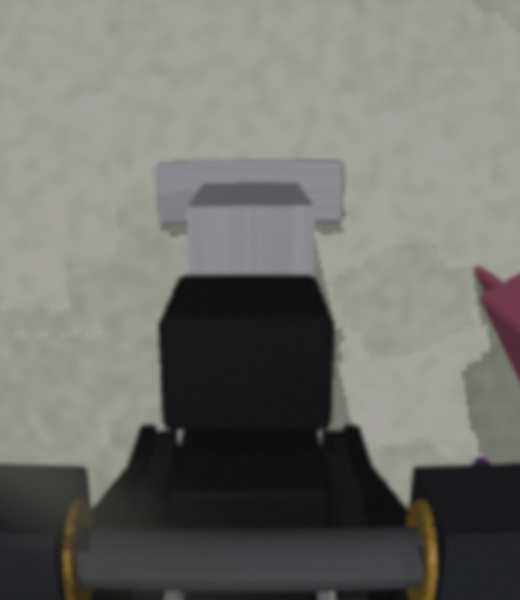

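Leaf 1 stands upright in its slot (crop 245,350), shoulder on the rack, and leaf 2 is gripped. Carrying leaf 2 to the gap.

Emit:
drive_tool:
  moves:
    - [0,0,-0.2,0,-1]
    - [0,0,-0.5,0,-1]
    - [0,0,-0.8,0,-1]
    - [0,0,-1,0,-1]

```text
time: 14.8
eef_pos: [0.5079, 0.2114, 0.1841]
orientation: [0.777, 0.629, 0.001, 0.0]
wrist_force: [0.0, -0.0, -1.0]
finger_gap: 0.0335
```

Emit:
drive_tool:
  moves:
    - [-0.37,0.13,-0.15,0,-1]
    - [-0.74,0.25,-0.3,0,-1]

```text
time: 15.0
eef_pos: [0.5163, 0.1336, 0.2129]
orientation: [0.777, 0.63, 0.0, -0.0]
wrist_force: [1.3, -1.0, -0.7]
finger_gap: 0.0339
```

Emit:
drive_tool:
  moves:
    - [-0.37,0.13,0,0,-1]
    - [-0.74,0.25,0,0,-1]

```text
time: 15.2
eef_pos: [0.5257, 0.0543, 0.2127]
orientation: [0.777, 0.629, 0.0, 0.0]
wrist_force: [1.6, 0.3, -1.0]
finger_gap: 0.0337
```

Emit:
drive_tool:
  moves:
    - [-0.37,0.13,0,0,-1]
    - [-0.74,0.25,0,0,-1]

```text
time: 15.4
eef_pos: [0.5344, -0.0234, 0.2122]
orientation: [0.778, 0.629, 0.0, 0.0]
wrist_force: [0.7, -0.1, -1.0]
finger_gap: 0.0336
```

Emit:
drive_tool:
  moves:
    - [-0.37,0.13,0,-0.014,-1]
    - [-0.74,0.25,0,-0.0145,-1]
    - [-0.74,0.25,0.15,-0.0145,-1]
    - [-0.74,0.25,0.35,-0.0145,-1]
    - [-0.74,0.25,0.35,-0.0145,-1]

```text
time: 15.9
eef_pos: [0.5417, -0.099, 0.1744]
orientation: [0.748, 0.663, -0.001, -0.002]
wrist_force: [-0.8, -0.4, -0.7]
finger_gap: 0.0336
```

Emit:
drive_tool:
  moves:
    - [0,0,0,0,-1]
    - [0,0,0,0,-1]
    - [0,0,0,0,-1]

```text
time: 16.2
eef_pos: [0.544, -0.099, 0.178]
orientation: [0.748, 0.664, 0.0, 0.001]
wrist_force: [-0.4, -0.6, -0.7]
finger_gap: 0.0339
```

Run:
```python
from cam import *
st=robot.get_state();print(st['eef_pos'],st['orientation'],st['finger_gap'],st['wrist_force'],shift([.5450,-.0980,.1172],st,np.radians(83.1)))
```

```text
[ 0.544 -0.099  0.178] [0.7479 0.6638 0.0004 0.0006] 0.033906554971346606 [-0.4269 -0.647  -0.7256] (array([0.0116, 0.0081, 0.6085]), np.float64(0.0002260957737574452))
```

Emit:
drive_tool:
  moves:
    - [0.01,0.01,0.05,0,-1]
    - [0.01,0.01,0.1,0,-1]
    - [0.01,0.01,0.15,0,-1]
    - [0.01,0.01,0.2,0,-1]
    - [0.01,0.01,0.23,0,-1]

```text
time: 16.7
eef_pos: [0.5442, -0.0985, 0.1533]
orientation: [0.748, 0.664, -0.0, -0.0]
wrist_force: [-0.7, 1.0, -0.2]
finger_gap: 0.0337
```

Emit:
drive_tool:
  moves:
    - [0,0,0,0,-1]
    - [0,0,0.03,0,-1]
    - [0,0,0.05,0,-1]
    - [0,0,0.05,0,-1]

```text
time: 17.1
eef_pos: [0.5444, -0.0985, 0.1488]
orientation: [0.748, 0.664, -0.0, -0.0]
wrist_force: [-0.9, 1.0, 0.2]
finger_gap: 0.0336
```

Emit:
drive_tool:
  moves:
    - [0.004,0,0.03,0,-1]
    - [0.004,0,0.06,0,-1]
    - [0.004,0,0.08,0,-1]

```text
time: 17.4
eef_pos: [0.5447, -0.0978, 0.1409]
orientation: [0.748, 0.664, 0.0, -0.0]
wrist_force: [0.5, 1.9, 2.5]
finger_gap: 0.0338
```

Emit:
drive_tool:
  moves:
    - [0,0,0.02,0,-1]
    - [0,0,0.04,0,-1]
    - [0,0,0.06,0,-1]

```text
time: 17.7
eef_pos: [0.5448, -0.0972, 0.1352]
orientation: [0.748, 0.664, 0.0, -0.0]
wrist_force: [-1.0, 5.1, 4.0]
finger_gap: 0.0339
```

Emit:
drive_tool:
  moves:
    - [0.008,0,0,0,-1]
    - [0.008,0,0.02,0,-1]
    - [0.008,0,0.04,0,-1]
    - [0.008,0,0.06,0,-1]

```text
time: 18.1
eef_pos: [0.5448, -0.0971, 0.129]
orientation: [0.748, 0.664, 0.0, -0.0]
wrist_force: [-0.5, 4.2, 3.3]
finger_gap: 0.0337
```

Emit:
drive_tool:
  moves:
    - [0,0,0.03,0,-1]
    - [0,0,0.06,0,-1]
    - [0,0,0.08,0,-1]
    - [0,0,0.09,0,-1]
    - [0,0,0.09,0,-1]

```text
time: 18.6
eef_pos: [0.5446, -0.0971, 0.1197]
orientation: [0.748, 0.664, 0.0, -0.0]
wrist_force: [1.9, 4.6, -0.5]
finger_gap: 0.0337
```

Emit:
drive_tool:
  moves:
    - [0.004,0,0.01,0,-1]
    - [0.004,0,0.02,0,-1]
    - [0.004,0,0.025,0,-1]
    - [0.004,0,0.03,0,-1]
    - [0.004,0,0.03,0,-1]

```text
time: 19.1
eef_pos: [0.5447, -0.097, 0.1172]
orientation: [0.748, 0.664, -0.0, 0.0]
wrist_force: [-0.7, 3.8, 5.4]
finger_gap: 0.0337
```

Emit:
drive_tool:
  moves:
    - [0,0,0,0,0.0]
    - [0,0,0,0,0.0]
    - [0,0,0,0,0.0]
    - [0,0,0,0,0.0]

```text
time: 19.5
eef_pos: [0.5446, -0.0974, 0.1169]
orientation: [0.748, 0.663, -0.0, 0.0]
wrist_force: [0.2, 0.5, 0.0]
finger_gap: 0.0432
```

Run:
```python
from cam import *
st=robot.get_state();print(st['eef_pos'],st['orientation'],st['finger_gap'],st['wrist_force'],st['moment'])
```

```text
[ 0.5446 -0.0974  0.1169] [ 0.7483  0.6634 -0.0002  0.0001] 0.043238166878461826 [0.1808 0.4864 0.0348] [-0.0786 -0.149  -0.0356]
```

Emit:
drive_tool:
  moves:
    - [0,0,0,0,-1]
    - [0,0,0,0,-1]
    - [0,0,0,0,-1]
    - [0,0,0,0,-1]

```text
time: 19.9
eef_pos: [0.5447, -0.097, 0.117]
orientation: [0.748, 0.664, -0.0, 0.0]
wrist_force: [-0.3, -0.1, -0.5]
finger_gap: 0.0337
```

Emit:
drive_tool:
  moves:
    - [0,0,-0.01,0,-1]
    - [0,0,-0.02,0,-1]

```text
time: 20.1
eef_pos: [0.5445, -0.0969, 0.1185]
orientation: [0.748, 0.664, -0.0, -0.0]
wrist_force: [2.6, -0.6, -8.0]
finger_gap: 0.0336
```

Emit:
drive_tool:
  moves:
    - [0,0,-0.01,0,-1]
    - [0,0,-0.02,0,-1]

```text
time: 20.3
eef_pos: [0.5446, -0.0969, 0.1208]
orientation: [0.748, 0.664, -0.0, -0.0]
wrist_force: [2.2, -0.8, -8.4]
finger_gap: 0.0338
```

Emit:
drive_tool:
  moves:
    - [0,0,-0.01,0,-1]
    - [0,0,-0.02,0,-1]

```text
time: 20.5
eef_pos: [0.5446, -0.097, 0.123]
orientation: [0.748, 0.664, -0.0, -0.0]
wrist_force: [1.8, -0.6, -8.3]
finger_gap: 0.0337
```

Emit:
drive_tool:
  moves:
    - [0,0,-0.01,0,-1]
    - [0,0,-0.02,0,-1]

```text
time: 20.7
eef_pos: [0.5446, -0.0969, 0.1251]
orientation: [0.748, 0.664, -0.0, -0.0]
wrist_force: [2.0, -1.7, -8.0]
finger_gap: 0.034
```

Emit:
drive_tool:
  moves:
    - [0,0,0,0,-1]
    - [0,0,0,0,-1]

```text
time: 20.9
eef_pos: [0.5447, -0.097, 0.1252]
orientation: [0.748, 0.664, -0.0, 0.0]
wrist_force: [1.9, -1.4, -5.0]
finger_gap: 0.0334
```

Leaf 2 takes about 8 N to draw up, or about 7 N beyond its weight. The drag is steady, so it is the first leaf that drags. Pushing it back down and releasing.

Emit:
drive_tool:
  moves:
    - [0,0,0.02,0,-1]
    - [0,0,0.04,0,-1]
    - [0,0,0.06,0,-1]
    - [0,0,0.08,0,-1]
    - [0,0,0.085,0,-1]

```text
time: 21.4
eef_pos: [0.545, -0.097, 0.1176]
orientation: [0.748, 0.664, -0.0, 0.0]
wrist_force: [-3.6, -2.1, 7.1]
finger_gap: 0.0338
```

Emit:
drive_tool:
  moves:
    - [0,0,0.003,0,-1]
    - [0,0,0.006,0,-1]
    - [0,0,0.006,0,-1]

```text
time: 21.7
eef_pos: [0.545, -0.097, 0.1172]
orientation: [0.748, 0.664, -0.0, 0.0]
wrist_force: [-3.3, -1.4, 7.3]
finger_gap: 0.0339
```

Emit:
drive_tool:
  moves:
    - [0,0,0,0,0.35]
    - [0,0,0,0,0.35]
    - [0,0,0,0,0.35]
    - [0,0,0,0,0.35]

```text
time: 22.1
eef_pos: [0.5449, -0.0967, 0.116]
orientation: [0.748, 0.664, 0.0, 0.0]
wrist_force: [-0.1, 0.3, 0.9]
finger_gap: 0.0558
```

Emit:
drive_tool:
  moves:
    - [0,0,-0.2,0,0.35]
    - [0,0,-0.5,0,0.35]
    - [0,0,-0.8,0,0.35]
    - [-0.1,0,-1,0,0.35]
    - [-0.4,0,-1,0,0.35]

```text
time: 22.6
eef_pos: [0.5422, -0.1338, 0.2196]
orientation: [0.746, 0.666, 0.002, 0.002]
wrist_force: [0.6, 0.3, 0.6]
finger_gap: 0.0587
```

Emit:
drive_tool:
  moves:
    - [0,0,-0.4,0,0.35]
    - [0,0,-0.65,0,0.35]
    - [0,0,-0.65,0,0.35]
    - [0,0,-0.65,0,0.35]

```text
time: 23.0
eef_pos: [0.5402, -0.1365, 0.2811]
orientation: [0.748, 0.664, 0.0, 0.0]
wrist_force: [-0.4, -0.5, -1.1]
finger_gap: 0.0583
```

Run:
```python
from cam import *
st=robot.get_state();print(st['eef_pos'],st['orientation'],st['wrist_force'])
a=robot.snapshot("wrist")[20:320,180:480]
b=robot.snapshot("scene")[180:380,260:460]
cv2.imwrite("pics/f.png",np.hstack([cv2.resize(a,(400,400)),cv2.resize(b,(400,400),interpolation=2)]))
```

```text
[ 0.5402 -0.1365  0.2811] [0.748  0.6637 0.0002 0.0003] [-0.3772 -0.4965 -1.1365]
```

View pics/f.png

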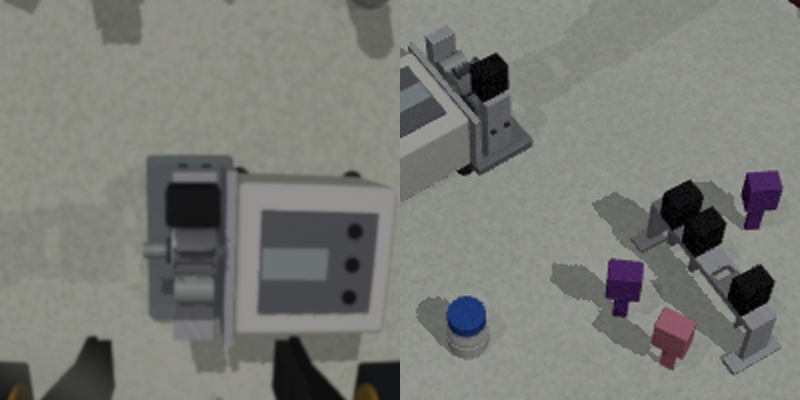

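The picture shows leaf 2 standing upright on the wall (left panel 193,205; right panel 490,75). Leaves 1, 3 and 4 are in the rack, slot 2 is empty, and the gripper is clear.

```bash
python3 -c "
from plant import robot
print(robot.close_job())"
```

```text
the job is handed in; nothing more can be done
None
```

Leaf 2 (5 mm) is the first leaf that drags. I left it standing in the gap, pushed right down and let go, and handed the job in after about 23 s of robot time; no verdict was reported.

- **Leaf 1 (3 mm), loose:** it went right down, touching with about 4 N at the shoulder, and drew up with no drag beyond its weight. It is back in its own slot; the wrist picture showed it upright on the rack.
- **Leaf 2 (5 mm), drags:** it reached the wall top. After I let go and regripped it, it took a steady 8 N or so to draw up, about 7 N beyond its weight. I then pushed it back down with 7 N, to the same height as before, and released it.
- **Last checks:** the final pictures show leaf 2 upright on the wall and leaves 1, 3 and 4 in the rack. The gripper is well clear, and the sample cup and the pink and purple leaves in view look undisturbed. The wash bottle and screwdriver were not in that last crop, but the arm never went near them.
- **Disagreements:** the wall I measured by camera and the wall I felt differed by about 0.6 mm. The roller also pushed leaf 2 sideways with up to 5 N on the way in. I corrected for both on the way down. I could not measure the final pinch force directly.

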